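# Hold the tool chest open for fitting a lid stay

### The arm

A 6-joint arm with a two-finger parallel gripper is mounted at the origin on the work surface. World frame = base frame: x ahead of the robot, y to its left, z up, the work surface at z = 0. Lengths are in mm, angles in rad, forces in N, time in s.
With the tool pointing down it reaches from about 350 to 875 mm from the base axis. Payload 4.2 kg.
Tool frame: the origin (TCP) lies midway between the tips of the shut fingers; the grasp point (between the pads) lies 19 mm behind it; z points along the fingers, y is the direction in which the jaws open and shut (so a half turn about z gives the same grasp; the last joint's range is limited). The gripper opens to 85 mm and grips with 20 to 120 N. Pads are 22 mm wide; open, the fingers measure 114 mm over their backs; the gripper's body (76 mm by 85 mm) begins 54 mm behind the grasp point. The pads swing forward as they close: fully open they stand 13 mm farther back than shut.
Start: joints at [1.577, 0.385, 0.008, 0, -1.194, -0.259], TCP at [156.291, 605.122, 196.412] pointing down, gripper open.
Joint ranges: [-3.14, 3.14], [-1.21, 2.06], [-1.07, 1.41], [-3.16, 2.05], [-2.99, -0.16], [-3.1, 3.1]. Speed limits (rad/s): [2.79, 2.79, 3.14, 3.14, 3.14, 3.14].

### API

Orientations are given as a unit quaternion [x, y, z, w].
In Python, from bench import arm gives the robot as it stands. The module is installed in compiled form; this text tells all that it offers.
- The arm moves only by the tool drive_tool, never from a script. Its argument "moves" is a list that holds one entry, the list of rows, each a list of 7 numbers: the opening, from 0 (shut) to 1 (fully open), then the shift along the tool's x, y, z in m, then the turn, a rotation vector about the tool's x, y, z in rad. In form: [[[hand, dx, dy, dz, wx, wy, wz], ...]]. A call has 1 to 20 rows; each row shifts and turns the pose as measured when the row begins, along the tool's axes as they then stand; what a row does not reach is not made up. A row lasts 1/10 s, in which the tool goes at most 50 mm and 8.59 degrees, less where a joint would pass 70% of its speed; a pose out of reach is approached as far as the arm can. A call with a gripper value outside its range is refused whole. The fingers move at their own pace and stop on an object; the grip force is fixed at half the most. Time passes only in rows, so rows that do not move let the fingers close. It gives the time, the measured TCP pose, the force and the opening at its end, in the units of the state.
- arm.read_state(): the state, without advancing time (a new reading comes with each control period).
- arm.get_image(name): name is "scene" or "top" or "wrist"; returns (picture, depth): 480x640x3 uint8, red, green, blue; 480x640 float32, mm along the optical axis (not along the pixel's ray), 0 where there is no reading.
- arm.camera_params(name): a dict with "fov_y" (degrees; the focal length in pixels is half the picture's height over the tangent of half this angle, whatever the lens; pixels are square), "cx", "cy" (the principal point, pixels), "k1" (the pictures are not rectified: a ray, as slopes to the right and down, at radius r is drawn at 1 + k1 r^2 times it, then the intrinsics apply), "world_from_camera" (4x4, takes a point from camera to world coordinates); the wrist camera has in their place "T_tool_cam" (4x4, takes a point from camera to tool coordinates, whose origin is the TCP and whose axes are the flange's). Camera axes: x right, y down, z forward; pixel columns grow to the right and rows downward; lengths in mm; the calibration is good to about 2 mm. A picture is of the moment at which its call begins: read the wrist's pose just before it. camera_params takes no time and is no camera call.
- arm.job_done(): hands the job in, once; it reports no verdict.
The state is a dict: "clock": time; "joints": joint angles; "joint_vel": joint speeds; "joint_efforts": joint torques, N m; "position": TCP position; "ee_rot": TCP orientation; "contact_force": force on the tool from outside, world axes, zero at the start; "wrist_torque": the same for the moment, N m; "gripper_width": finger opening in mm.
Only numpy, scipy, OpenCV 4.12 (cv2) and the standard library are available. Lean on these libraries where they do the work, as an engineer would, in place of code of your own. Each camera call takes 0.05 s, during which the arm holds its last target.

### The job

I am across the bench with both hands full, about to screw a lid stay into the tool chest. Please take the mallet off the closed lid and lay it, without dropping it, flat inside the shallow tool tray; then raise the lid to 50 degrees and finish while still holding it there, because it falls shut by itself. Never let the lid drop, and leave the jar, the tin and the rail offcut where they are.

Things in the scene. Friction and masses are not known exactly. Their poses are not given: they have to be found in the camera images.
- chest: Dark wooden tool chest fixed to the bench, 240 (x) by 280 (y) by 110 mm high without its lid. Origin: centre of its underside; z up; its x axis points roughly away from the robot (yaw within 0.25 rad). The hinge is along the edge nearest the robot (-x side).
- lid (a joint): Angle of the plywood lid in rad: 0 closed (resting level on the chest), growing as its far edge rises and swings towards the robot; 50 degrees is 0.873. Range 0 to 1.9. Almost no hinge friction and no spring: below about 90 degrees it falls shut when let go. Lid about 0.4 to 0.9 kg; some 3 to 6 N at the bar lifts it.
- lid_hinge (a point): Point on the hinge line, middle of the chest's width, level with the lid's underside, 110 mm above the bench. Axes turn with the lid: x from the hinge to the free edge, y along the hinge, z out of the lid's upper face. The lid turns about its -y axis. The lid board is 250 (x from the hinge) by 284 (y) by 15 mm (z 0 to 15).
- lid_bar (a point): Middle of the dark steel grab bar on top of the lid near its free (far) edge. Round bar 14 mm thick along y, 140 mm between the centres of its two end posts (also 14 mm thick), its axis 55 mm above the lid's underside (33 mm of clear space below the bar), 215 mm from the hinge line along x. Axes as lid_hinge. The round bar can turn between gripping fingers.
- mallet: Square-headed dark wooden mallet, 0.2 to 0.45 kg, loose, lying on its side on the closed lid at the start. Head 60 (x) by 100 (y) by 50 mm (z); round handle 23 mm thick, 150 mm long, from the head's face at x = -30 out to x = -180 along -x, its axis 25 mm above the underside. Origin: centre of the head's underside; z up as it lies. The centre of mass is about 15 mm from the head's centre towards the handle; it lies flat and steady on its own.
- mallet_head (a point): Centre of the mallet's head, 25 mm above its underside. Axes as mallet.
- mallet_end (a point): On the axis of the mallet's handle, 5 mm short of its free end, 175 mm from the head's centre. Axes as mallet.
- tray: Shallow open tool tray of grey metal fixed to the bench on one side of the chest (left or right), 320 (x) by 200 (y) by 30 mm high, walls 8 mm, floor 8 mm thick. Origin: centre of its underside; z up.
- crate: Slatted open wooden crate fixed to the bench on the other side of the chest, 180 (x) by 160 (y) by 80 mm high. Origin: centre of its underside. It holds the jar. Not the place for the mallet.
- jar: Glass screw jar 60 mm across, 85 mm tall, standing in the crate; leave it alone. Origin: centre of its underside.
- tin: Plain metal tin 74 mm across, 80 mm tall, standing on the bench beyond the chest; leave it alone. Origin: centre of its underside.
- rail_offcut: Dark wooden chair rail offcut with a tenon, 45 (x) by 140 (y, tenon 20 mm more) by 30 mm, lying on the bench beyond the chest; leave it alone. Origin: centre of its underside.

How it is judged:
By the outcome, as a careful person would: the job done as asked, in the order asked, and still so for the second after the job is handed in, while the arm keeps its last pose, push and grip.
It also fails if it takes over 61 s, if anything falls off the work surface, if the arm or the gripper's body presses on something with over 40 N, if the wrist force passes 120 N, or if a joint passes its speed limit or range.

## Working session

There is one attempt and no reset: what is moved stays moved. The work goes in short steps, Python scripts to look and compute and a tool call to move; the robot and the scene stay as the last step left them, time stands still between calls to the robot, and variables do not carry over. Pictures are saved under pics/ and viewed, and the job is handed in when it is done.

Besides the shell and the picture viewer there is one more tool, called after "Emit:" by a JSON object that holds its "api" and its "payload", one argument or row to a line. drive_tool: Moves the arm, as the interface text tells. Its arguments: {"type":"object","properties":{"moves":{"type":"array","items":{"type":"array","items":{"type":"array","items":{"type":"number"}}}}},"required":["moves"]}

```bash
mkdir -p pics; cat > h.py <<'E'
import numpy as np, cv2
from bench import arm
from scipy.spatial.transform import Rotation as R
def save(n,img,crop=None,s=1):
    im=img[...,::-1]
    if crop: x0,y0,x1,y1=crop; im=im[y0:y1,x0:x1]
    if s!=1: im=cv2.resize(im,None,fx=s,fy=s,interpolation=cv2.INTER_CUBIC)
    cv2.imwrite('pics/'+n+'.png',im)
def cam(name,st=None):
    p=arm.camera_params(name)
    f=240/np.tan(np.radians(p['fov_y']/2))
    if 'T_tool_cam' in p:
        T=np.eye(4);T[:3,:3]=R.from_quat(st['ee_rot']).as_matrix();T[:3,3]=st['position']
        T=T@np.array(p['T_tool_cam'])
    else: T=np.array(p['world_from_camera'])
    return f,p['cx'],p['cy'],p['k1'],T
def ray(c,u,v):
    f,cx,cy,k,T=c
    d=np.array([(u-cx)/f,(v-cy)/f]); s=d.copy()
    for _ in range(20): s=d/(1+k*(s@s))
    return T[:3,:3]@np.array([s[0],s[1],1]),T[:3,3]
def at_z(c,u,v,z):
    d,o=ray(c,u,v); return o+d*(z-o[2])/d[2]
def at_d(c,u,v,dep):
    d,o=ray(c,u,v); return o+d*dep
def proj(c,P):
    f,cx,cy,k,T=c
    q=np.linalg.inv(T)@np.append(P,1); s=q[:2]/q[2]; s=s*(1+k*(s@s))
    return s*f+[cx,cy]
E
python3 - <<'E'
from h import *
st=arm.read_state(); print(st)
for n in ['scene','top']:
    im,d=arm.get_image(n); save(n+'0',im); np.savez(n+'0.npz',im=im,d=d)
    print(arm.camera_params(n))
E
```

```text
{'clock': 0.0, 'joints': array([ 1.57660655e+00,  3.85547576e-01,  6.61974987e-03, -4.84968074e-04,
       -1.19402235e+00, -2.58567207e-01]), 'joint_vel': array([-0.00019107,  0.00138264, -0.00125204, -0.00052535, -0.00024024,
       -0.00184464]), 'joint_efforts': array([-2.16706330e-04, -3.92284262e+01,  1.88404620e+01,  4.18630511e+00,
       -4.53413857e-03,  5.67448126e-06]), 'position': array([156.1404255 , 604.49065689, 195.32680899]), 'ee_rot': array([ 9.92012981e-01, -1.26131020e-01, -8.14701331e-05,  1.09723277e-03]), 'contact_force': array([-0.03549789, -0.23023122, -0.17106329]), 'wrist_torque': array([ 0.04206593, -0.01031783,  0.00163041]), 'gripper_width': 85.60075711693052}
{'fov_y': 55.03021319747704, 'cx': 320.03136158538564, 'cy': 241.4111319118295, 'k1': -0.06800717573227129, 'world_from_camera': array([[-7.59233646e-01,  5.44543410e-01, -3.56422146e-01,
         9.39152617e+02],
       [ 6.50764502e-01,  6.42234944e-01, -4.05018320e-01,
         3.93298818e+02],
       [ 8.35669992e-03, -5.39450416e-01, -8.41975899e-01,
         9.53323744e+02],
       [ 0.00000000e+00,  0.00000000e+00,  0.00000000e+00,
         1.00000000e+00]])}
{'fov_y': 45.49384679702623, 'cx': 318.24683456425373, 'cy': 245.8513639277801, 'k1': -0.1164963459917913, 'world_from_camera': array([[-4.63349916e-04, -9.87224742e-01,  1.59333282e-01,
         3.83973597e+02],
       [-9.99996705e-01,  5.50942206e-05, -2.56668290e-03,
         1.65287197e+01],
       [ 2.52511452e-03, -1.59333947e-01, -9.87221514e-01,
         1.42647398e+03],
       [ 0.00000000e+00,  0.00000000e+00,  0.00000000e+00,
         1.00000000e+00]])}
```

View pics/scene0.png

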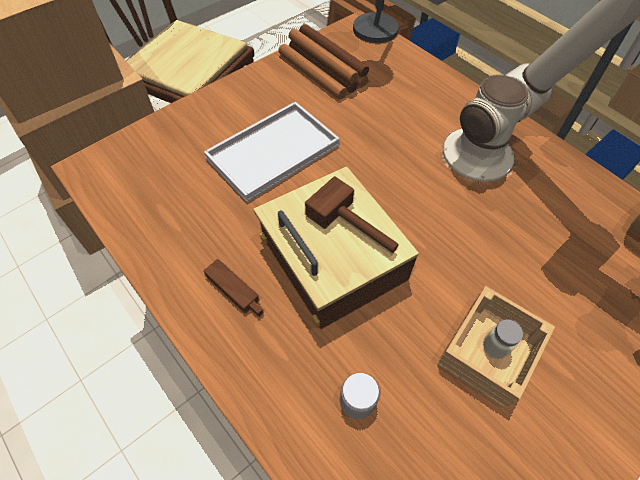

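View pics/top0.png

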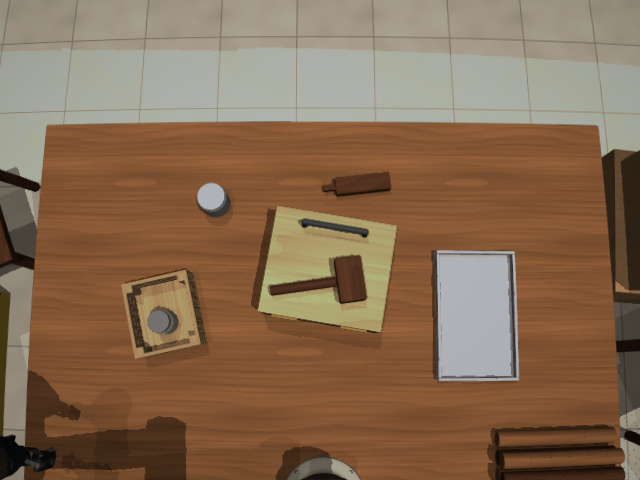

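The scene view shows the mallet on the closed lid, with the tray on its −y side (right in the top view) and the crate on its +y side. In the top view the mallet head is near (350,279), the handle end near (271,291) and the bar runs (304,223) to (366,233). I'll enlarge it.

```bash
python3 - <<'E'
from h import *
z=np.load('top0.npz'); save('topc',z['im'],(240,190,420,340),4.4); save('topt',z['im'],(420,235,540,395),3.7)
E
```

```text
(no output)
```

View pics/topc.png

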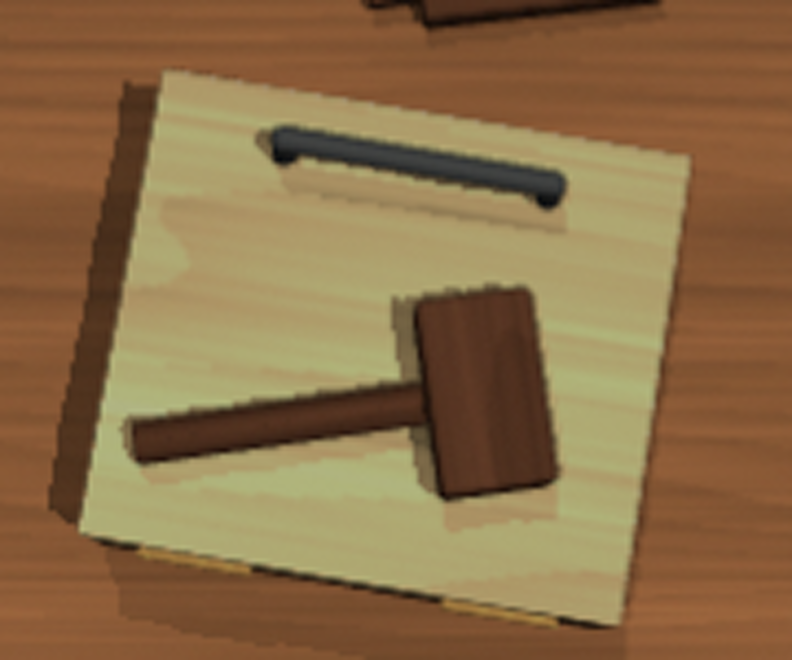

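View pics/topt.png

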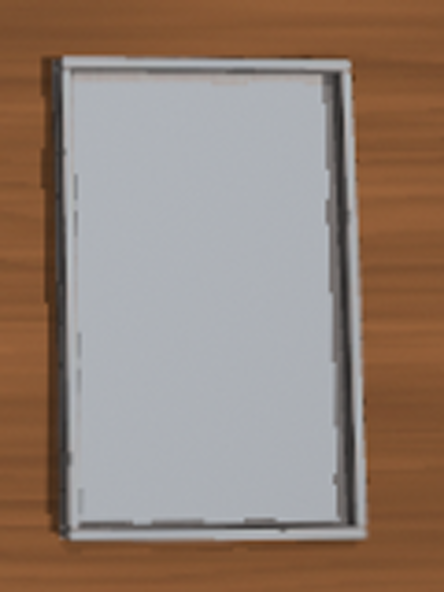

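```bash
cat > m.py <<'E'
from h import *
c=cam('top')
f=lambda pts,o,s,z:np.array([at_z(c,o[0]+(u)/s-0.4,o[1]+(v)/s-0.4,z) for u,v in pts])
H=f([(415,300),(530,288),(557,480),(442,498)],(240,190),4.4,175)
hd=f([(133,440),(420,403)],(240,190),4.4,161)
L=f([(163,70),(690,157),(618,627),(80,533)],(240,190),4.4,125)
B=f([(285,137),(552,183)],(240,190),4.4,171)
T=f([(63,58),(349,60),(365,538),(64,538)],(420,235),3.7,30)
np.set_printoptions(precision=1,suppress=True)
for n,a in zip('H hd L B T'.split(),(H,hd,L,B,T)):
    print(n,a[:,:2].tolist() and a[:,:2],a.mean(0)[:2], [np.linalg.norm(a[i]-a[i-1]).round(1) for i in range(len(a))])
def yaw(v): return np.arctan2(v[1],v[0])
print('mallet yaw', yaw(hd[1]-hd[0]), yaw(H[1]-H[0]),yaw(H[2]-H[3]),yaw(H[0]-H[3])-np.pi/2)
print('lid yaw', yaw(L[0]-L[3]),yaw(L[1]-L[2]),yaw(L[0]-L[1])-np.pi/2,yaw(L[3]-L[2])-np.pi/2,'bar',yaw(B[0]-B[1])-np.pi/2)
print('tray yaw',yaw(T[0]-T[3]),yaw(T[1]-T[2]))
z=np.load('top0.npz')['d']
for u,v in [(350,279),(300,287),(335,228),(380,300),(475,315),(335,200+0)]:
    print(u,v,z[v,u],at_d(c,u,v,z[v,u]))
E
python3 m.py
```

```text
H [[559.3 -21.3]
 [565.3 -79.1]
 [468.9 -91.5]
 [460.1 -34.3]] [513.4 -56.6] [np.float64(100.0), np.float64(58.1), np.float64(97.2), np.float64(57.9)]
hd [[490.1 120.5]
 [508.8 -24. ]] [499.4  48.3] [np.float64(145.8), np.float64(145.8)]
L [[ 689.3  110.1]
 [ 642.4 -168.5]
 [ 396.8 -126.3]
 [ 445.   150.3]] [543.4  -8.6] [np.float64(247.6), np.float64(282.5), np.float64(249.2), np.float64(280.8)]
B [[643.5  44.3]
 [619.8 -91.3]] [631.6 -23.5] [np.float64(137.6), np.float64(137.6)]
T [[ 598.2 -280.9]
 [ 596.7 -477.3]
 [ 278.6 -473.7]
 [ 281.9 -272.8]] [ 438.9 -376.2] [np.float64(316.4), np.float64(196.4), np.float64(318.1), np.float64(200.9)]
mallet yaw -1.4419638879324357 -1.4662749518468594 -1.4175817938685562 -1.440908782889841
lid yaw -0.16306805867343815 -0.16985960832694907 -0.16684174887464898 -0.17270138298949234 bar -0.1736245070106417
tray yaw -0.025517228246318652 -0.011204664539860429
350 279 1252.5962 [511.9 -56.2 178.5]
300 287 1273.1194 [496.4  53.9 154.9]
335 228 1284.3148 [628.1 -24.4 165. ]
380 300 1302.9557 [ 469.5 -127.7  120.8]
475 315 1410.7285 [ 438.5 -377.6    7.3]
335 200 1464.8837 [733.3 -30.1  -0.9]
```

```bash
cat >> h.py <<'E'
def plan(p1,q1=None,n=10,st=None,verbose=True):
    """q1: Rotation. identical rows n"""
    st=st or arm.read_state()
    R0=R.from_quat(st['ee_rot']); q1=R0 if q1 is None else q1
    w=(R0.inv()*q1).as_rotvec()/n
    A=sum((R.from_rotvec(w*k).as_matrix() for k in range(n)),np.zeros((3,3)))
    d=np.linalg.solve(A,R0.inv().apply(np.array(p1)-st['position']))/1000
    print('rows',n,'d',d.round(5),'w',w.round(5),'deg/row',np.degrees(np.linalg.norm(w)).round(2),'mm/row',(np.linalg.norm(d)*1000).round(1))
    return d,w
def down(yaw): # tool x at yaw, z down
    c,s=np.cos(yaw),np.sin(yaw); return R.from_matrix(np.array([[c,s,0],[s,-c,0],[0,0,-1]]))
def show():
    s=arm.read_state(); np.set_printoptions(precision=3,suppress=True)
    print(s['clock'],'j',s['joints'],'p',s['position'],'F',s['contact_force'],'w',s['gripper_width']); return s
E
python3 - <<'E'
from h import *
st=arm.read_state()
plan([507.6,-12,230],None,18)
u=np.array([np.cos(-1.442),np.sin(-1.442)]);print(np.array([513.4,-56.6])-45*u)
E
```

```text
rows 18 d [ 0.02748  0.02828 -0.00186] w [0. 0. 0.] deg/row 0.0 mm/row 39.5
[507.62017604 -11.97272544]
```

Emit:
{"api": "drive_tool", "payload": {
  "moves": [
    [[1,0.0275,0.0283,-0.002,0,0,0],[1,0.0275,0.0283,-0.002,0,0,0],[1,0.0275,0.0283,-0.002,0,0,0],[1,0.0275,0.0283,-0.002,0,0,0],[1,0.0275,0.0283,-0.002,0,0,0],[1,0.0275,0.0283,-0.002,0,0,0],[1,0.0275,0.0283,-0.002,0,0,0],[1,0.0275,0.0283,-0.002,0,0,0],[1,0.0275,0.0283,-0.002,0,0,0],[1,0.0275,0.0283,-0.002,0,0,0],[1,0.0275,0.0283,-0.002,0,0,0],[1,0.0275,0.0283,-0.002,0,0,0],[1,0.0275,0.0283,-0.002,0,0,0],[1,0.0275,0.0283,-0.002,0,0,0],[1,0.0275,0.0283,-0.002,0,0,0],[1,0.0275,0.0283,-0.002,0,0,0],[1,0.0275,0.0283,-0.002,0,0,0],[1,0.0275,0.0283,-0.002,0,0,0]]
  ]
}}

```text
clock: 1.9
position: [515.3, -36.4, 229.5]
ee_rot: [0.993, -0.122, -0.003, 0.006]
contact_force: [0.6, 1.2, -0.6]
gripper_width: 85.7
```

```bash
python3 - <<'E'
from h import *
show(); plan([507.6,-12,230],down(-1.442),10)
E
```

```text
1.9 j [ 0.25   0.179 -0.199  0.01  -1.201  1.073] p [515.335 -36.365 229.518] F [ 0.642  1.156 -0.6  ] w 85.6675540261979
rows 10 d [-0.002 -0.001 -0.   ] w [ 0.001 -0.     0.12 ] deg/row 6.86 mm/row 2.7
```

Emit:
{"api": "drive_tool", "payload": {
  "moves": [
    [[1,-0.002,-0.001,0,0.001,0,0.12],[1,-0.002,-0.001,0,0.001,0,0.12],[1,-0.002,-0.001,0,0.001,0,0.12],[1,-0.002,-0.001,0,0.001,0,0.12],[1,-0.002,-0.001,0,0.001,0,0.12],[1,-0.002,-0.001,0,0.001,0,0.12],[1,-0.002,-0.001,0,0.001,0,0.12],[1,-0.002,-0.001,0,0.001,0,0.12],[1,-0.002,-0.001,0,0.001,0,0.12],[1,-0.002,-0.001,0,0.001,0,0.12]]
  ]
}}

```text
clock: 2.9
position: [507.3, -22.1, 223.4]
ee_rot: [0.73, -0.684, -0.002, 0.006]
contact_force: [0.6, 0.2, 0.0]
gripper_width: 85.4
```

```bash
python3 - <<'E'
from h import *
s=show(); plan([507.6,-12,230],down(-1.442),3)
im,d=arm.get_image('wrist'); save('w1',im); np.savez('w1.npz',im=im,d=d); c=cam('wrist',s)
for P in [(513.4,-56.6,175),(507.6,-12,161),(490,120,161)]: print(proj(c,np.array(P)))
E
```

```text
2.9 j [ 0.278  0.171 -0.222  0.002 -1.19  -0.214] p [507.335 -22.144 223.378] F [0.571 0.231 0.019] w 85.41008026503734
rows 3 d [-0.003 -0.    -0.002] w [ 0.004 -0.002 -0.021] deg/row 1.24 mm/row 4.0
[313.553 192.715]
[317.937 255.383]
[329.083 414.589]
```

View pics/w1.png

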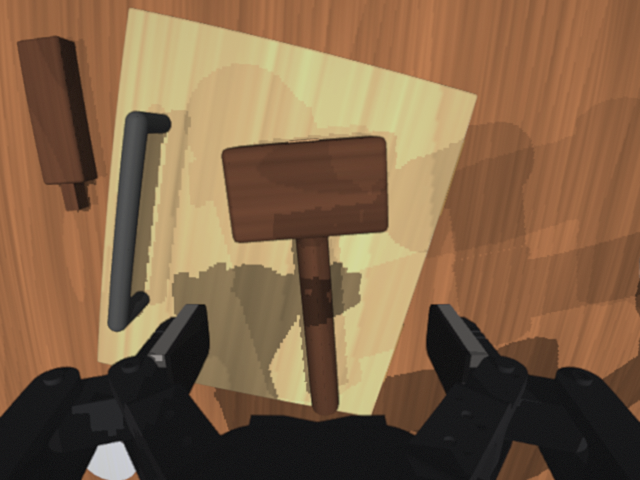

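```bash
python3 - <<'E'
from h import *
import json
z=np.load('w1.npz')
s=arm.read_state(); c=cam('wrist',s)
H=np.array([at_z(c,u,v,175) for u,v in [(222,150),(384,136),(387,230),(237,242)]]);print(H,H.mean(0))
h=[at_z(c,u,v,161) for u,v in [(312,240),(325,405)]];print(h, np.arctan2(*(h[0]-h[1])[[1,0]]))
B=[at_z(c,u,v,171) for u,v in [(136,120),(118,324)]];print(B,np.mean(B,0))
print(z['d'][190,300],at_d(c,300,190,z['d'][190,300]),at_d(c,420,200,z['d'][200,420]))
plan([507.6,-12,230],down(-1.442),3)
E
```

```text
[[568.96308245 -78.6690125  175.        ]
 [473.97761266 -92.57054764 175.        ]
 [465.85210755 -35.79820363 175.        ]
 [559.69887856 -22.30834289 175.        ]] [517.1229203  -57.33652667 175.        ]
[array([512.28252146, -22.39400607, 161.        ]), array([494.31113955, 111.019925  , 161.        ])] -1.43689837300713
[array([621.86815478, -93.55364678, 171.        ]), array([644.69426571,  44.05383656, 171.        ])] [633.28121024 -24.74990511 171.        ]
226.3024 [521.59500894 -57.63123811 175.45818377] [432.36736991 -48.04442803 124.52218163]
rows 3 d [-0.00328 -0.00035 -0.00226] w [ 0.00404 -0.00149 -0.02216] deg/row 1.29 mm/row 4.0
```

```bash
python3 - <<'E'
from h import *
plan([509.6,-12.4,190],down(-1.44),4)
E
```

```text
rows 4 d [-0.00234 -0.00084  0.0083 ] w [ 0.00303 -0.00111 -0.01712] deg/row 1.0 mm/row 8.7
```

Emit:
{"api": "drive_tool", "payload": {
  "moves": [
    [[1,-0.0024,-0.0008,0.0083,0.003,-0.001,-0.017],[1,-0.0024,-0.0008,0.0083,0.003,-0.001,-0.017],[1,-0.0024,-0.0008,0.0083,0.003,-0.001,-0.017],[1,-0.0024,-0.0008,0.0083,0.003,-0.001,-0.017],[1,0,0,0,0,0,0]]
  ]
}}

```text
clock: 3.45
position: [508.0, -11.6, 185.3]
ee_rot: [0.756, -0.655, -0.001, 0.001]
contact_force: [-0.1, -0.8, 0.4]
gripper_width: 85.5
```

```bash
python3 - <<'E'
from h import *
show();plan([509.6,-12.4,134],down(-1.44),6)
E
```

```text
3.45 j [ 0.297  0.197 -0.288 -0.001 -1.089 -0.153] p [508.038 -11.567 185.341] F [-0.065 -0.84   0.391] w 85.54615709890908
rows 6 d [ 0.    -0.     0.009] w [0.001 0.    0.002] deg/row 0.12 mm/row 8.6
```

Emit:
{"api": "drive_tool", "payload": {
  "moves": [
    [[1,0,0,0.008,0,0,0.002],[1,0,0,0.008,0,0,0.002],[1,0,0,0.008,0,0,0.002],[1,0,0,0.008,0,0,0.002],[1,0,0,0.008,0,0,0.002]]
  ]
}}

```text
clock: 3.95
position: [508.8, -11.5, 143.0]
ee_rot: [0.753, -0.658, -0.0, 0.0]
contact_force: [-0.3, -0.8, -0.2]
gripper_width: 85.6
```

```bash
python3 - <<'E'
from h import *
show();plan([509.6,-12.4,134],down(-1.44),2)
E
```

```text
3.95 j [ 0.297  0.237 -0.351 -0.    -0.983 -0.163] p [508.8   -11.518 143.002] F [-0.337 -0.814 -0.2  ] w 85.56104252076105
rows 2 d [ 0.    -0.     0.004] w [0.    0.    0.001] deg/row 0.08 mm/row 4.5
```

Emit:
{"api": "drive_tool", "payload": {
  "moves": [
    [[1,0,0,0.004,0,0,0],[1,0,0,0.004,0,0,0],[1,0,0,0,0,0,0],[0,0,0,-0.0005,0,0,0],[0,0,0,-0.0005,0,0,0],[0,0,0,-0.0005,0,0,0],[0,0,0,-0.0005,0,0,0],[0,0,0,-0.0005,0,0,0],[0,0,0,-0.0005,0,0,0],[0,0,0,-0.0005,0,0,0],[0,0,0,-0.0005,0,0,0]]
  ]
}}

```text
clock: 5.05
position: [509.0, -11.6, 138.5]
ee_rot: [0.753, -0.658, -0.0, 0.0]
contact_force: [0.8, 0.1, -0.4]
gripper_width: -0.3
```

```bash
python3 - <<'E'
from h import *
s=show();im,d=arm.get_image('wrist'); save('w2',im)
E
```

```text
5.05 j [ 0.296  0.242 -0.358 -0.    -0.972 -0.163] p [509.037 -11.595 138.484] F [ 0.798  0.105 -0.378] w -0.25878426214822325
```

View pics/w2.png

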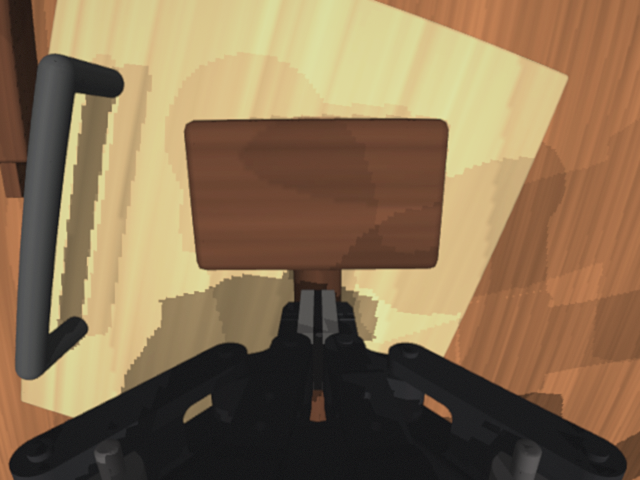

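```bash
python3 - <<'E'
from h import *
s=show();im,d=arm.get_image('wrist');c=cam('wrist',s)
print(arm.camera_params('wrist'))
for u,v in [(310,300),(330,300),(318,283),(318,400),(318,200),(500,250),(306,330)]: print(u,v,d[v,u],at_d(c,u,v,d[v,u]))
print(proj(c,s['position']))
im,d=arm.get_image('scene');save('s2',im,(200,60,540,320),2.3)
E
```

```text
5.1 j [ 0.296  0.242 -0.357 -0.    -0.972 -0.163] p [509.089 -11.591 138.582] F [-0.059 -0.789  0.272] w -0.14650204822413976
{'fov_y': 65.35079458429455, 'cx': 317.39505636086824, 'cy': 241.0021069141455, 'k1': -0.07328848748569204, 'T_tool_cam': array([[   0.001,   -0.958,   -0.286,   71.539],
       [   1.   ,    0.001,   -0.001,   -1.822],
       [   0.001,   -0.286,    0.958, -177.807],
       [   0.   ,    0.   ,    0.   ,    1.   ]])}
310 300 140.9275 [515.139 -20.79  187.709]
330 300 141.39897 [507.617 -21.594 187.268]
318 283 168.34921 [511.522 -16.606 160.47 ]
318 400 185.4794 [503.027  46.16  161.485]
318 200 142.98543 [516.941 -56.642 174.887]
500 250 332.2265 [343.485  -2.414   0.127]
306 330 118.91705 [516.001 -21.081 210.558]
[321.397 275.748]
```

View pics/s2.png

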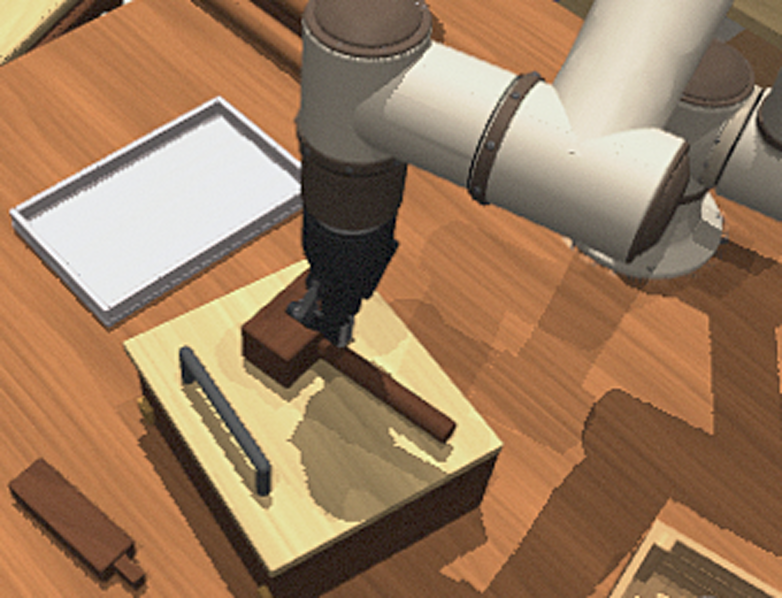

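```bash
python3 - <<'E'
from h import *
s=show();im,d=arm.get_image('wrist');c=cam('wrist',s)
save('w3',im,(240,250,400,370),5)
for v in range(280,345,3): print(v,d[v,310].round(1),at_d(c,310,v,d[v,310]).round(1),d[v,320].round(1),at_d(c,320,v,d[v,320]).round(1))
E
```

```text
5.2 j [ 0.296  0.242 -0.358 -0.    -0.972 -0.163] p [509.052 -11.594 138.451] F [-0.306  0.675 -0.246] w 0.2314612270909078
280 167.4 [515.3 -17.8 160.8] 167.1 [510.8 -18.5 161.1]
283 168.5 [515.1 -16.1 160.2] 167.6 [510.6 -17.  161. ]
286 166.9 [514.9 -15.4 162.1] 168.4 [510.4 -15.4 160.7]
289 150.6 [515.3 -20.8 177.5] 150.7 [511.3 -21.3 177.4]
292 147.8 [515.3 -20.8 180.4] 147.1 [511.4 -21.6 181. ]
295 144.5 [515.2 -21.1 183.8] 144.0 [511.4 -21.8 184.3]
298 141.4 [515.2 -21.3 186.9] 143.5 [511.3 -20.9 185. ]
301 139.2 [515.1 -21.2 189.3] 139.6 [511.4 -21.5 188.9]
304 137.3 [515.1 -21.  191.3] 139.1 [511.3 -20.7 189.7]
307 134.8 [515.  -21.1 193.9] 135.3 [511.4 -21.3 193.4]
310 133.7 [514.9 -20.5 195.2] 133.1 [511.4 -21.3 195.8]
313 130.6 [514.9 -21.  198.3] 131.1 [511.4 -21.2 197.8]
316 129.0 [514.8 -20.7 200.1] 129.1 [511.4 -21.1 199.9]
319 126.9 [514.8 -20.7 202.3] 126.6 [511.5 -21.3 202.5]
322 124.3 [514.8 -21.1 204.9] 125.1 [511.4 -21.1 204.1]
325 123.1 [514.7 -20.7 206.3] 122.9 [511.5 -21.2 206.4]
328 120.3 [514.7 -21.1 209. ] 120.7 [511.5 -21.4 208.7]
331 119.5 [514.6 -20.7 210. ] 118.8 [511.5 -21.4 210.6]
334 118.5 [514.6 -20.2 211.2] 119.2 [511.4 -20.3 210.5]
337 118.6 [514.4 -19.3 211.4] 119.1 [511.2 -19.4 210.9]
340 112.0 [514.7 -21.9 217.5] 120.3 [511.  -17.9 210.1]
343 110.7 [514.6 -21.7 218.8] 119.8 [510.9 -17.2 210.9]
```

View pics/w3.png

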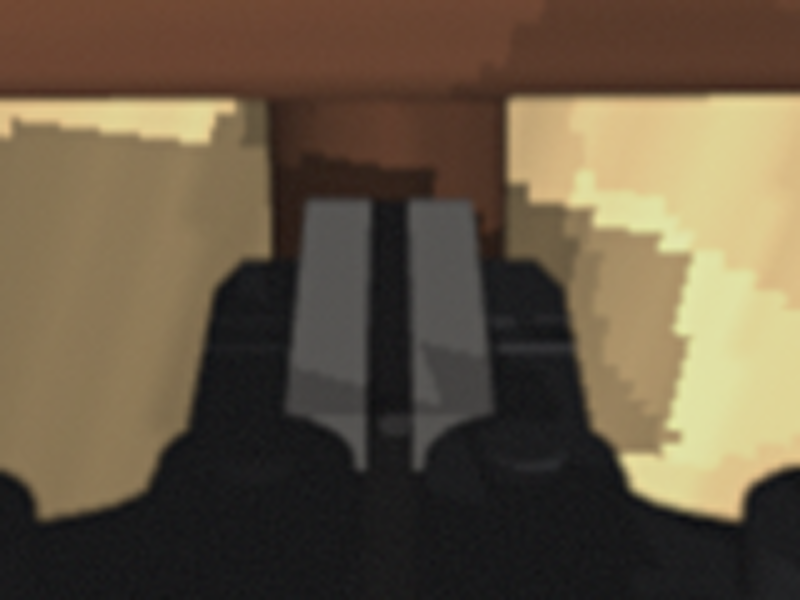

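The reported TCP lies about 39 mm beyond the real fingertips: depth puts the tips at z≈177 while the state says 138. The fingers closed in the air above the handle and nothing moved. I'll use the measured offset from here.

Emit:
{"api": "drive_tool", "payload": {
  "moves": [
    [[1,0,0,-0.0005,0,0,0],[1,0,0,-0.0005,0,0,0],[1,0,0,-0.0005,0,0,0],[1,0,0,-0.0005,0,0,0],[1,0,0,-0.0005,0,0,0],[1,0,0,-0.0005,0,0,0],[1,0,0,0.008,0,0,0],[1,0,0,0.008,0,0,0],[1,0,0,0.008,0,0,0],[1,0,0,0.008,0,0,0]]
  ]
}}

```text
clock: 6.25
position: [509.3, -11.5, 107.6]
ee_rot: [0.753, -0.658, 0.0, -0.0]
contact_force: [-0.3, 0.2, -0.6]
gripper_width: 85.3
```

```bash
python3 - <<'E'
from h import *
s=show();im,d=arm.get_image('wrist'); save('w4',im)
plan([509.4,-11.6,96],down(-1.44),3)
E
```

```text
6.25 j [ 0.296  0.277 -0.399 -0.    -0.894 -0.163] p [509.298 -11.484 107.645] F [-0.285  0.249 -0.581] w 85.30691393228307
rows 3 d [ 0.    -0.     0.003] w [0.001 0.    0.001] deg/row 0.06 mm/row 3.4
```

View pics/w4.png

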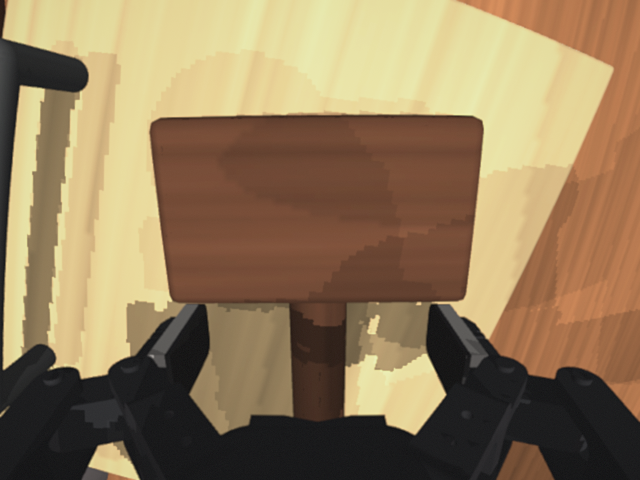

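Emit:
{"api": "drive_tool", "payload": {
  "moves": [
    [[1,0,0,0.004,0,0,0],[1,0,0,0.004,0,0,0],[1,0,0,0.003,0,0,0],[1,0,0,0,0,0,0],[0,0,0,0,0,0,0],[0,0,0,0,0,0,0],[0,0,0,0,0,0,0],[0,0,0,0,0,0,0],[0,0,0,0,0,0,0],[0,0,0,0,0,0,0],[0,0,0,0,0,0,0],[0,0,0,0,0,0,0]]
  ]
}}

```text
clock: 7.5
position: [508.8, -11.6, 94.3]
ee_rot: [0.753, -0.658, -0.0, 0.0]
contact_force: [0.0, 0.2, -0.4]
gripper_width: 21.4
```

```bash
python3 - <<'E'
from h import *
s=show();im,d=arm.get_image('wrist'); save('w5',im)
E
```

```text
7.5 j [ 0.296  0.293 -0.415 -0.    -0.863 -0.163] p [508.79  -11.595  94.252] F [ 0.003  0.195 -0.377] w 21.3582555470051
```

View pics/w5.png

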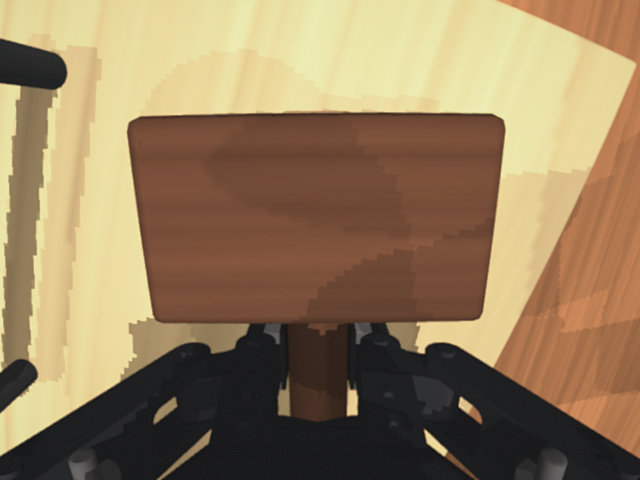

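The handle is gripped at width 21. I'll lift it.

Emit:
{"api": "drive_tool", "payload": {
  "moves": [
    [[0,0,0,-0.004,0,0,0],[0,0,0,-0.006,0,0,0],[0,0,0,-0.012,0,0,0],[0,0,0,-0.012,0,0,0],[0,0,0,-0.012,0,0,0],[0,0,0,-0.012,0,0,0],[0,0,0,-0.012,0,0,0],[0,0,0,-0.012,0,0,0],[0,0,0,-0.006,0,0,0]]
  ]
}}

```text
clock: 8.45
position: [501.7, -11.9, 180.9]
ee_rot: [0.751, -0.66, -0.008, 0.006]
contact_force: [0.8, 0.7, -4.8]
gripper_width: 21.4
```

```bash
python3 - <<'E'
from h import *
s=show();im,d=arm.get_image('wrist'); save('w6',im); c=cam('wrist',s)
for u,v in [(316,150),(316,200),(316,300),(170,200),(460,200)]: print(d[v,u],at_d(c,u,v,d[v,u]))
# tray re-estimate: target head at tray centre +x... mallet yaw pi
yaw=-np.pi-0.015
plan([411,-376,190],None,15)
E
```

```text
8.45 j [ 0.296  0.199 -0.295 -0.007 -1.095 -0.164] p [501.716 -11.872 180.909] F [ 0.75   0.705 -4.82 ] w 21.364876047887623
94.532776 [514.097 -77.749 261.262]
98.19997 [512.454 -64.999 261.315]
107.38119 [508.714 -36.038 260.547]
98.758575 [551.145 -59.993 260.042]
99.07889 [474.184 -69.923 261.087]
rows 15 d [ 0.023  0.009 -0.   ] w [0. 0. 0.] deg/row 0.0 mm/row 25.0
```

View pics/w6.png

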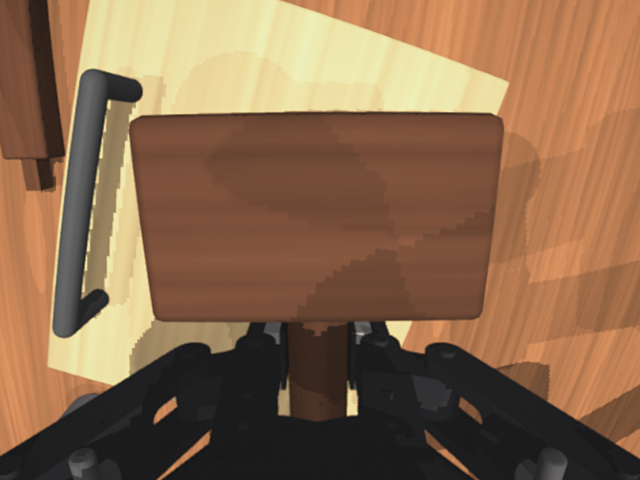

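Emit:
{"api": "drive_tool", "payload": {
  "moves": [
    [[0,0.012,0.004,0,0,0,0],[0,0.023,0.009,0,0,0,0],[0,0.023,0.009,0,0,0,0],[0,0.023,0.009,0,0,0,0],[0,0.023,0.009,0,0,0,0],[0,0.023,0.009,0,0,0,0],[0,0.023,0.009,0,0,0,0],[0,0.023,0.009,0,0,0,0],[0,0.023,0.009,0,0,0,0],[0,0.023,0.009,0,0,0,0],[0,0.023,0.009,0,0,0,0],[0,0.023,0.009,0,0,0,0],[0,0.023,0.009,0,0,0,0],[0,0.023,0.009,0,0,0,0],[0,0.023,0.009,0,0,0,0],[0,0.012,0.004,0,0,0,0]]
  ]
}}

```text
clock: 10.1
position: [392.7, -388.0, 168.5]
ee_rot: [0.75, -0.661, -0.023, 0.011]
contact_force: [-0.0, 0.1, -3.7]
gripper_width: 21.6
```

```bash
python3 - <<'E'
from h import *
s=show()
plan([410,-376,150],down(-np.pi-0.015),18)
E
```

```text
10.1 j [-0.479  0.309 -0.185  0.012 -1.127  0.599] p [ 392.733 -388.005  168.536] F [-0.049  0.05  -3.696] w 21.594477842231676
rows 18 d [-0.001 -0.     0.001] w [ 0.003 -0.001  0.095] deg/row 5.45 mm/row 1.7
```

Emit:
{"api": "drive_tool", "payload": {
  "moves": [
    [[0,-0.001,0,0.001,0.003,-0.001,0.05],[0,-0.001,0,0.001,0.003,-0.001,0.095],[0,-0.001,0,0.001,0.003,-0.001,0.095],[0,-0.001,0,0.001,0.003,-0.001,0.095],[0,-0.001,0,0.001,0.003,-0.001,0.095],[0,-0.001,0,0.001,0.003,-0.001,0.095],[0,-0.001,0,0.001,0.003,-0.001,0.095],[0,-0.001,0,0.001,0.003,-0.001,0.095],[0,-0.001,0,0.001,0.003,-0.001,0.095],[0,-0.001,0,0.001,0.003,-0.001,0.095],[0,-0.001,0,0.001,0.003,-0.001,0.095],[0,-0.001,0,0.001,0.003,-0.001,0.095],[0,-0.001,0,0.001,0.003,-0.001,0.095],[0,-0.001,0,0.001,0.003,-0.001,0.095],[0,-0.001,0,0.001,0.003,-0.001,0.095],[0,-0.001,0,0.001,0.003,-0.001,0.095],[0,-0.001,0,0.001,0.003,-0.001,0.095],[0,-0.001,0,0.001,0.003,-0.001,0.095],[0,-0.001,0,0,0,0,0.05]]
  ]
}}

```text
clock: 12.0
position: [389.7, -371.8, 135.3]
ee_rot: [0.05, 0.999, 0.007, -0.013]
contact_force: [0.3, 0.2, -3.9]
gripper_width: 21.2
```

```bash
python3 - <<'E'
from h import *
s=show(); print(s['ee_rot'])
np.set_printoptions(precision=5)
plan([410,-376,60],down(-np.pi-0.015),12)
E
```

```text
12.0 j [-0.462  0.308 -0.271 -0.002 -1.02  -1.207] p [ 389.71  -371.824  135.325] F [ 0.284  0.174 -3.937] w 21.243906990945792
[ 0.05   0.999  0.007 -0.013]
rows 12 d [-0.0018  -0.00029  0.00625] w [ 0.00107 -0.00211 -0.00704] deg/row 0.43 mm/row 6.5
```

Emit:
{"api": "drive_tool", "payload": {
  "moves": [
    [[0,-0.002,-0.0003,0.006,0.001,-0.002,-0.007],[0,-0.002,-0.0003,0.006,0.001,-0.002,-0.007],[0,-0.002,-0.0003,0.006,0.001,-0.002,-0.007],[0,-0.002,-0.0003,0.006,0.001,-0.002,-0.007],[0,-0.002,-0.0003,0.006,0.001,-0.002,-0.007],[0,-0.002,-0.0003,0.006,0.001,-0.002,-0.007],[0,-0.002,-0.0003,0.006,0.001,-0.002,-0.007],[0,-0.002,-0.0003,0.006,0.001,-0.002,-0.007],[0,-0.002,-0.0003,0.006,0.001,-0.002,-0.007],[0,-0.002,-0.0003,0.006,0.001,-0.002,-0.007],[0,-0.001,0,0,0,0,0]]
  ]
}}

```text
clock: 13.1
position: [409.7, -375.3, 67.3]
ee_rot: [0.01, 1.0, 0.002, -0.003]
contact_force: [-0.5, 0.4, -4.3]
gripper_width: 21.4
```

```bash
python3 - <<'E'
from h import *
s=show(); print(s['ee_rot'])
np.set_printoptions(precision=5)
plan([410,-376,-10],down(-np.pi-0.015),10)
im,d=arm.get_image('wrist'); save('w7',im); c=cam('wrist',s)
for u,v in [(316,150),(316,200),(316,300),(170,200),(460,200),(60,100),(600,100)]: print(d[v,u],at_d(c,u,v,d[v,u]))
im,d=arm.get_image('top'); save('t7',im,(390,200,560,420),2.7)
E
```

```text
13.1 j [-0.45   0.4   -0.328 -0.001 -0.851 -1.139] p [ 409.662 -375.257   67.288] F [-0.499  0.367 -4.315] w 21.409596377518838
[ 0.01   1.     0.002 -0.003]
rows 10 d [-0.00006 -0.00009  0.00773] w [ 0.00043 -0.0007  -0.0005 ] deg/row 0.06 mm/row 7.7
95.46396 [ 344.28142 -373.22335  147.41945]
98.64133 [ 357.16867 -373.48677  147.8699 ]
105.98909 [ 385.67747 -374.07217  148.53421]
98.074356 [ 356.19406 -412.23254  148.20239]
99.287895 [ 357.91771 -334.83245  147.38875]
227.78116 [ 313.81349 -536.49561    0.80605]
230.7609 [ 319.47883 -186.40678   -0.88205]
```

View pics/w7.png

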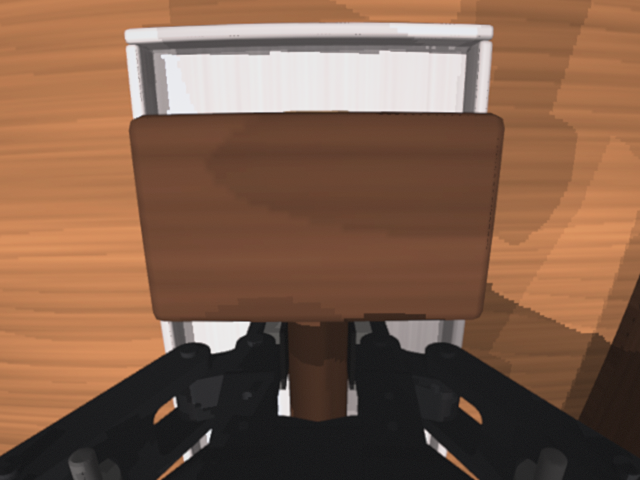

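View pics/t7.png

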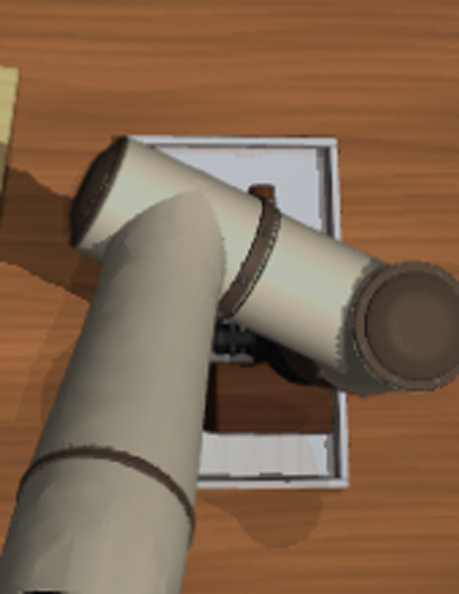

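The mallet is level and centred over the tray in the wrist view. I'll lower it.

Emit:
{"api": "drive_tool", "payload": {
  "moves": [
    [[0,0,0,0.005,0,0,0],[0,0,0,0.01,0,-0.001,0],[0,0,0,0.01,0.001,-0.001,0],[0,0,0,0.01,0,-0.001,0],[0,0,0,0.01,0.001,-0.001,0],[0,0,0,0.01,0,-0.001,0],[0,0,0,0.01,0.001,-0.001,0],[0,0,0,0.008,0,0,0],[0,0,0,0.004,0,0,0],[0,0,0,0.002,0,0,0]]
  ]
}}

```text
clock: 14.2
position: [410.4, -376.0, -17.6]
ee_rot: [0.01, 1.0, -0.0, 0.001]
contact_force: [-0.9, 0.6, -3.6]
gripper_width: 21.2
```

```bash
python3 - <<'E'
from h import *
s=show(); print(s['ee_rot'])
E
```

```text
14.2 j [-0.45   0.516 -0.409  0.    -0.644 -1.14 ] p [ 410.379 -375.967  -17.588] F [-0.857  0.559 -3.558] w 21.216522004056497
[ 0.01   1.    -0.     0.001]
```

Emit:
{"api": "drive_tool", "payload": {
  "moves": [
    [[0,0,0,0.002,0,0,0],[0,0,0,0.002,0,0,0]]
  ]
}}

```text
clock: 14.4
position: [410.9, -376.3, -21.5]
ee_rot: [0.01, 1.0, -0.001, 0.001]
contact_force: [0.1, -0.1, -3.0]
gripper_width: 21.1
```

```bash
python3 - <<'E'
from h import *
s=show()
E
```

```text
14.4 j [-0.45   0.523 -0.411  0.    -0.635 -1.14 ] p [ 410.889 -376.266  -21.544] F [ 0.139 -0.092 -2.95 ] w 21.087886708929627
```

Emit:
{"api": "drive_tool", "payload": {
  "moves": [
    [[0,0,0,0.001,0,0,0],[0,0,0,0.001,0,0,0]]
  ]
}}

```text
clock: 14.6
position: [411.2, -376.4, -22.8]
ee_rot: [0.01, 1.0, -0.001, 0.001]
contact_force: [-0.2, 2.2, 3.4]
gripper_width: 21.8
```

```bash
python3 - <<'E'
from h import *
s=show()
E
```

```text
14.6 j [-0.45   0.525 -0.412  0.001 -0.631 -1.14 ] p [ 411.24  -376.388  -22.78 ] F [-0.151  2.183  3.417] w 21.789875839475325
```

The force changed sign, so the mallet is resting on the tray floor. I'll release and rise.

Emit:
{"api": "drive_tool", "payload": {
  "moves": [
    [[0.4,0,0,0,0,0,0],[0.5,0,0,0,0,0,0],[0.7,0,0,0,0,0,0],[0.85,0,0,0,0,0,0],[0.85,0,0,0,0,0,0],[0.85,0,0,0,0,0,0],[0.85,0,0,-0.008,0,0,0],[0.85,0,0,-0.015,0,0,0],[0.85,0,0,-0.02,0,0,0],[0.85,0,0,-0.02,0,0,0],[0.85,0,0,-0.02,0,0,0],[1,0,0,-0.02,0,0,0],[1,0,0,-0.025,0,0,0],[1,0,0,-0.025,0,0,0],[1,0,0,-0.025,0,0,0],[1,0,0,-0.025,0,0,0],[1,0,0,-0.025,0,0,0]]
  ]
}}

```text
clock: 16.3
position: [408.9, -375.4, 218.6]
ee_rot: [0.009, 1.0, -0.001, 0.001]
contact_force: [0.4, -0.8, 0.1]
gripper_width: 85.3
```

```bash
python3 - <<'E'
from h import *
s=show()
im,d=arm.get_image('wrist'); save('w8',im); c=cam('wrist',s)
print(proj(c,np.array([365,-375,58])))
E
```

```text
16.3 j [-0.45   0.248 -0.134  0.002 -1.185 -1.139] p [ 408.877 -375.384  218.64 ] F [ 0.391 -0.757  0.112] w 85.30505173507187
[315.7   160.697]
```

View pics/w8.png

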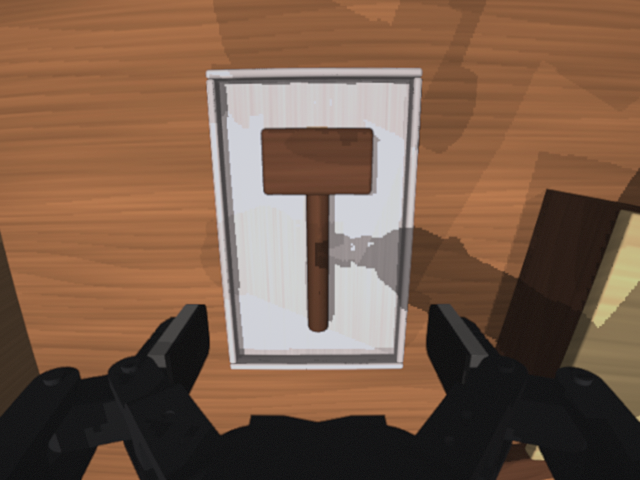

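The mallet lies flat and centred in the tray, with its head at about (317,160) and its handle end at (317,328) in the wrist view. Next is the bar.

```bash
python3 - <<'E'
from h import *
np.set_printoptions(precision=5,suppress=True)
s=arm.read_state()
d,w=plan([632.5,-24,215],down(-1.741),18)
r=R.from_quat(s['ee_rot']);p=s['position'].copy()
for k in range(18):
    p=p+r.apply(d)*1000; r=r*R.from_rotvec(w); 
    if k%4==3: print(p,np.hypot(p[0],p[1]))
E
```

```text
rows 18 d [-0.02362  0.00885  0.00054] w [-0.00082  0.0001  -0.07873] deg/row 4.51 mm/row 25.2
[ 501.07913 -332.77053  222.3206 ] 601.5118642825558
[ 572.9     -262.47316  220.39732] 630.1639182320894
[ 619.40844 -173.38788  218.29187] 643.2186050100454
[636.02951 -74.27894 216.09807] 640.3521643922538
```

Emit:
{"api": "drive_tool", "payload": {
  "moves": [
    [[1,-0.0236,0.0088,0,-0.001,0,-0.079],[1,-0.0236,0.0088,0,-0.001,0,-0.079],[1,-0.0236,0.0088,0,-0.001,0,-0.079],[1,-0.0236,0.0088,0,-0.001,0,-0.079],[1,-0.0236,0.0088,0,-0.001,0,-0.079],[1,-0.0236,0.0088,0,-0.001,0,-0.079],[1,-0.0236,0.0088,0,-0.001,0,-0.079],[1,-0.0236,0.0088,0,-0.001,0,-0.079],[1,-0.0236,0.0088,0,-0.001,0,-0.079],[1,-0.0236,0.0088,0,-0.001,0,-0.079],[1,-0.0236,0.0088,0,-0.001,0,-0.079],[1,-0.0236,0.0088,0,-0.001,0,-0.079],[1,-0.0236,0.0088,0,-0.001,0,-0.079],[1,-0.0236,0.0088,0,-0.001,0,-0.079],[1,-0.0236,0.0088,0,-0.001,0,-0.079],[1,-0.0236,0.0088,0,-0.001,0,-0.079],[1,-0.0236,0.0088,0,-0.001,0,-0.079],[1,-0.0236,0.0088,0,-0.001,0,-0.079]]
  ]
}}

```text
clock: 18.15
position: [626.7, -10.3, 234.5]
ee_rot: [-0.666, 0.746, -0.003, 0.002]
contact_force: [0.5, 0.2, -0.3]
gripper_width: 85.4
```

```bash
python3 - <<'E'
from h import *
np.set_printoptions(precision=5,suppress=True)
s=show(); print(s['ee_rot'])
plan([632.5,-24,180],down(-1.741),6)
E
```

```text
18.15 j [ 0.243  0.361  0.067  0.002 -1.27  -0.356] p [626.714 -10.341 234.549] F [ 0.547  0.182 -0.293] w 85.40543522618721
[-0.666  0.746 -0.003  0.002]
rows 6 d [ 0.002 -0.001  0.009] w [-0.001  0.     0.01 ] deg/row 0.55 mm/row 9.4
```

Emit:
{"api": "drive_tool", "payload": {
  "moves": [
    [[1,0.002,-0.001,0.009,-0.001,0,0.01],[1,0.002,-0.001,0.009,-0.001,0,0.01],[1,0.002,-0.001,0.009,-0.001,0,0.01],[1,0.002,-0.001,0.009,-0.001,0,0.01],[1,0.002,-0.001,0.009,-0.001,0,0.01],[1,0.002,-0.001,0.008,-0.001,0,0.01],[1,0,0,0,0,0,0]]
  ]
}}

```text
clock: 18.85
position: [630.3, -24.4, 177.1]
ee_rot: [-0.641, 0.767, 0.0, -0.0]
contact_force: [0.3, -0.4, -0.2]
gripper_width: 85.3
```

```bash
python3 - <<'E'
from h import *
np.set_printoptions(precision=5,suppress=True)
s=show(); print(s['ee_rot'])
im,d=arm.get_image('wrist'); save('w9',im); c=cam('wrist',s)
print(proj(c,np.array([632.5,-24,165])), proj(c,np.array([620.7,-93,165])), proj(c,np.array([644.3,45,165])))
np.savez('w9.npz',im=im,d=d)
E
```

```text
18.85 j [ 0.217  0.408 -0.005 -0.001 -1.159 -0.395] p [630.277 -24.442 177.078] F [ 0.346 -0.446 -0.194] w 85.34964044521112
[-0.641  0.767  0.    -0.   ]
[316.424 267.784] [315.095 133.852] [317.522 376.798]
```

View pics/w9.png

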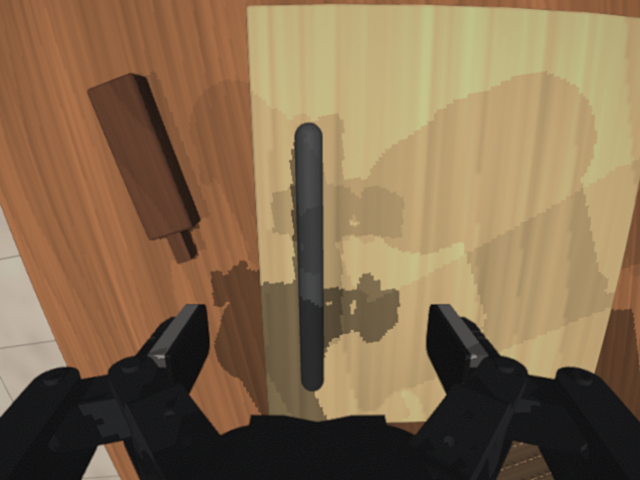

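The bar is at u≈310 and the finger midline at u≈319, so I'll shift about −4 mm along tool y while descending.

Emit:
{"api": "drive_tool", "payload": {
  "moves": [
    [[1,0,-0.0015,0.008,0,0,0],[1,0,-0.0015,0.01,0,0,0],[1,0,-0.001,0.01,0,0,0],[1,0,-0.0005,0.01,0,0,0],[1,0,0,0.01,0,0,0],[1,0,0,0.008,0,0,0],[1,0,0,0.006,0,0,0],[1,0,0,0,0,0,0]]
  ]
}}

```text
clock: 19.7
position: [635.7, -25.0, 110.4]
ee_rot: [-0.642, 0.767, -0.0, 0.0]
contact_force: [-0.1, -0.2, -0.4]
gripper_width: 85.5
```

```bash
python3 - <<'E'
from h import *
np.set_printoptions(precision=5,suppress=True)
s=show(); print(s['ee_rot'])
im,d=arm.get_image('wrist'); save('w10',im); c=cam('wrist',s)
for u,v in [(315,200),(310,250),(310,330)]: print(d[v,u],at_d(c,u,v,d[v,u]))
E
```

```text
19.7 j [ 0.215  0.471 -0.08  -0.    -1.019 -0.392] p [635.705 -24.985 110.366] F [-0.143 -0.247 -0.441] w 85.49030959036831
[-0.642  0.767 -0.     0.   ]
117.36804 [629.138 -74.384 172.02 ]
122.90231 [633.742 -58.193 171.254]
131.21338 [639.128 -29.111 171.423]
```

View pics/w10.png

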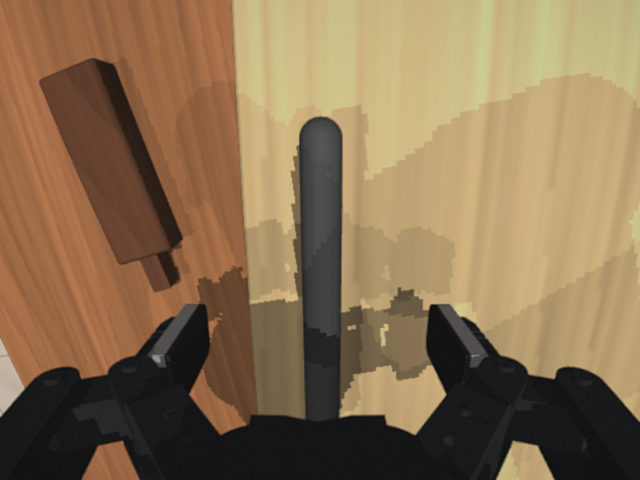

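Emit:
{"api": "drive_tool", "payload": {
  "moves": [
    [[1,0,0.0005,0.003,0,0,0],[0,0,0,0,0,0,0],[0,0,0,0,0,0,0],[0,0,0,0,0,0,0],[0,0,0,0,0,0,0],[0,0,0,0,0,0,0],[0,0,0,0,0,0,0],[0,0,0,0,0,0,0],[0,0,0,0,0,0,0]]
  ]
}}

```text
clock: 20.65
position: [634.3, -24.5, 109.9]
ee_rot: [-0.642, 0.767, 0.0, 0.0]
contact_force: [-0.3, 0.4, -0.6]
gripper_width: 12.0
```

```bash
python3 - <<'E'
from h import *
np.set_printoptions(precision=5,suppress=True)
s=show(); print(s['ee_rot'],s['wrist_torque'])
im,d=arm.get_image('scene'); save('s10',im,(200,60,540,320),2.3)
E
```

```text
20.65 j [ 0.216  0.47  -0.084 -0.001 -1.017 -0.392] p [634.252 -24.468 109.887] F [-0.278  0.429 -0.579] w 11.987990583272381
[-0.642  0.767  0.     0.   ] [ 0.09   0.183 -0.021]
```

View pics/s10.png

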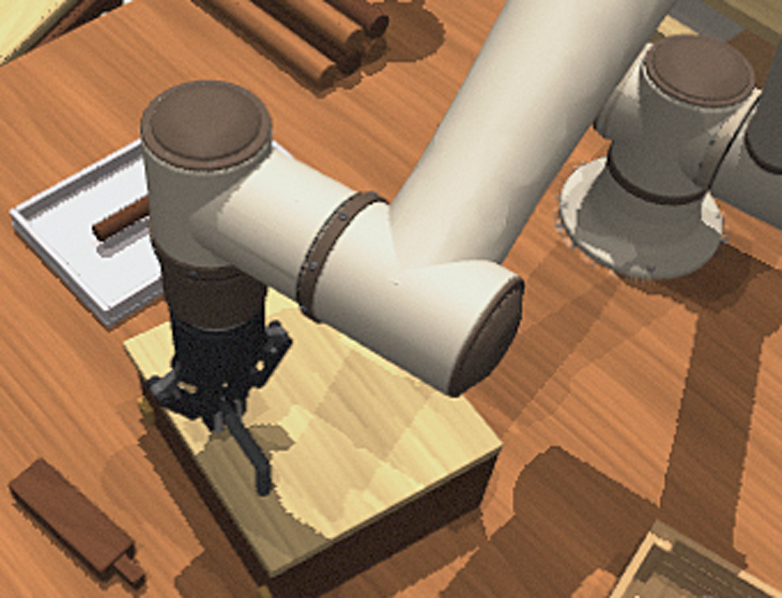

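```bash
cat > k.py <<'E'
from h import *
from scipy.optimize import least_squares
D=np.array([[.3855,.0066,156.1,604.5,195.3],[.179,-.199,515.3,-36.4,229.5],[.197,-.288,508,-11.6,185.3],[.237,-.351,508.8,-11.5,143],[.293,-.415,508.8,-11.6,94.3],[.523,-.411,410.9,-376.3,-21.5],[.248,-.134,408.9,-375.4,218.6],[.361,.067,626.7,-10.3,234.5],[.408,-.005,630.3,-24.4,177.1],[.470,-.084,634.3,-24.5,109.9]])
rho=np.hypot(D[:,2],D[:,3])
def fk(p,a,b): 
    return p[5]+p[0]*np.sin(a)+p[1]*np.cos(b-a+p[2]), p[3]+p[0]*np.cos(a)+p[1]*np.sin(b-a+p[2])
def res(p):
    r,z=fk(p,D[:,0],D[:,1]); return np.r_[r-np.sqrt(rho**2-p[4]**2), z-D[:,4]]
best=min((least_squares(res,[l1,l2,c,0,150,0]) for l1 in (300,500) for l2 in (300,500) for c in (0,.5,-.5)),key=lambda o:o.cost)
np.set_printoptions(precision=3,suppress=True)
if __name__=='__main__': print(best.x,best.cost,best.fun)
E
python3 k.py
```

```text
[ 569.965  422.707   -0.004 -174.609  159.207   -1.314] 7.255147512026291 [ 1.362  0.915  0.8   -0.183 -0.158 -0.689 -1.622 -2.188  0.913  0.849
  0.172 -0.952  0.348  0.431  0.487 -0.276  0.049 -0.122  0.143 -0.281]
```

The bar is gripped at width 12. I'll plan the arc about the hinge, with the tool tilting half the lid angle to stay clear of the joint limits.

```bash
cat > arc.py <<'E'
from h import *
P0=np.array([634.25,-24.47,109.9]); yaw=-0.168
xl=np.array([np.cos(yaw),np.sin(yaw),0]); yl=np.array([-np.sin(yaw),np.cos(yaw),0]); zl=np.array([0,0,1.])
R0=down(yaw-np.pi/2)
bt=np.array([0,-1.2,-55.1]); B0=P0+R0.apply(bt); H=B0-215*xl-55*zl
def bar(f): return H+215*(np.cos(f)*xl+np.sin(f)*zl)+55*(-np.sin(f)*xl+np.cos(f)*zl)
def tgt(deg,k=0.5):
    f=np.radians(deg); Rr=R.from_rotvec(-yl*f*k)*R0
    return bar(f)-Rr.apply(bt),Rr
def est():
    s=show(); Rr=R.from_quat(s['ee_rot']); b=s['position']+Rr.apply(bt)-H
    x,z=b@xl,b@zl; print('lid est',np.degrees(np.arctan2(z,x)-np.arctan2(55,215)),'radius',np.hypot(x,z),'lat',b@yl,'tilt',np.degrees((Rr*R0.inv()).as_rotvec()@-yl))
def go(deg,n,k=0.5):
    np.set_printoptions(precision=5,suppress=True); p,r=tgt(deg,k); print(p); plan(p,r,n)
E
python3 -c "
from arc import *
est(); go(6,6); go(10,10)"
```

```text
20.7 j [ 0.216  0.47  -0.084 -0.001 -1.017 -0.392] p [634.225 -24.471 109.888] F [ 0.237 -0.088  0.744] w 11.720635306880032
lid est -0.003015279549495094 radius 221.9181271272253 lat -0.04952756091884361 tilt -0.023548576618268428
[630.2654  -23.79422 132.08503]
rows 6 d [ 0.       0.00059 -0.00371] w [ 0.0088   0.00006 -0.00153] deg/row 0.51 mm/row 3.8
[626.35264 -23.13062 146.50387]
rows 10 d [ 0.       0.00066 -0.00369] w [ 0.00877  0.00002 -0.00092] deg/row 0.51 mm/row 3.7
```

Emit:
{"api": "drive_tool", "payload": {
  "moves": [
    [[0,0,0.0003,-0.003,0.007,0,0],[0,0,0.0004,-0.004,0.009,0,0],[0,0,0.0005,-0.004,0.009,0,0],[0,0,0.0006,-0.004,0.009,0,0],[0,0,0.0007,-0.004,0.009,0,0],[0,0,0.0008,-0.004,0.009,0,0]]
  ]
}}

```text
clock: 21.3
position: [630.8, -23.9, 131.2]
ee_rot: [-0.641, 0.767, -0.021, 0.018]
contact_force: [1.5, -0.8, -5.5]
gripper_width: 12.3
```

```bash
python3 -c "
from arc import *
est(); go(20,12)"
```

```text
21.3 j [ 0.229  0.416 -0.126  0.025 -0.978 -0.421] p [630.829 -23.902 131.202] F [ 1.549 -0.834 -5.458] w 12.340711706233886
lid est 5.748493179687463 radius 221.99707331645078 lat -0.04863715062324631 tilt 3.1743631866885216
[612.37147 -20.75943 180.74614]
rows 12 d [ 0.       0.0011  -0.00428] w [ 0.00993 -0.00001 -0.00082] deg/row 0.57 mm/row 4.4
```

Emit:
{"api": "drive_tool", "payload": {
  "moves": [
    [[0,0,0.0008,-0.0044,0.01,0,-0.001],[0,0,0.0008,-0.0044,0.01,0,-0.001],[0,0,0.0009,-0.0044,0.01,0,-0.001],[0,0,0.0009,-0.0044,0.01,0,-0.001],[0,0,0.001,-0.0044,0.01,0,-0.001],[0,0,0.0011,-0.0044,0.01,0,-0.001],[0,0,0.0011,-0.0043,0.01,0,-0.001],[0,0,0.0012,-0.0043,0.01,0,-0.001],[0,0,0.0012,-0.0043,0.01,0,-0.001],[0,0,0.0013,-0.0043,0.01,0,-0.001],[0,0,0.0014,-0.0042,0.01,0,-0.001],[0,0,0.0014,-0.0042,0.01,0,-0.001]]
  ]
}}

```text
clock: 22.5
position: [610.0, -20.4, 186.1]
ee_rot: [-0.643, 0.76, -0.071, 0.06]
contact_force: [2.4, -0.8, -4.4]
gripper_width: 12.1
```

```bash
python3 -c "
from arc import *
est(); go(36,14)"
```

```text
22.5 j [ 0.275  0.269 -0.243  0.101 -0.893 -0.498] p [610.049 -20.426 186.098] F [ 2.391 -0.753 -4.445] w 12.086463041120629
lid est 21.55265049541859 radius 222.4820462075433 lat -0.09683453343623304 tilt 10.697287075226871
[578.73873 -15.05537 228.09573]
rows 14 d [-0.00001  0.00147 -0.00346] w [0.0091  0.00006 0.00012] deg/row 0.52 mm/row 3.8
```

Emit:
{"api": "drive_tool", "payload": {
  "moves": [
    [[0,0,0.0013,-0.0035,0.009,0,0],[0,0,0.0013,-0.0035,0.009,0,0],[0,0,0.0013,-0.0035,0.009,0,0],[0,0,0.0014,-0.0035,0.009,0,0],[0,0,0.0014,-0.0035,0.009,0,0],[0,0,0.0014,-0.0035,0.009,0,0],[0,0,0.0015,-0.0035,0.009,0,0],[0,0,0.0015,-0.0034,0.009,0,0],[0,0,0.0015,-0.0034,0.009,0,0],[0,0,0.0016,-0.0034,0.009,0,0],[0,0,0.0016,-0.0034,0.009,0,0],[0,0,0.0016,-0.0034,0.009,0,0],[0,0,0.0017,-0.0034,0.009,0,0]]
  ]
}}

```text
clock: 23.8
position: [578.9, -15.1, 229.7]
ee_rot: [-0.638, 0.754, -0.12, 0.102]
contact_force: [3.2, -0.4, -4.7]
gripper_width: 12.2
```

```bash
python3 -c "
from arc import *
est(); go(47,10)"
```

```text
23.8 j [ 0.337  0.116 -0.392  0.211 -0.794 -0.631] p [578.93  -15.078 229.678] F [ 3.152 -0.405 -4.726] w 12.198598432537347
lid est 36.23992992088404 radius 223.15655830538162 lat -0.07810399909820698 tilt 18.1373808244876
[548.94396 -10.00221 253.74245]
rows 10 d [-0.       0.002   -0.00332] w [0.00936 0.00017 0.00017] deg/row 0.54 mm/row 3.9
```

Emit:
{"api": "drive_tool", "payload": {
  "moves": [
    [[0,0,0.0018,-0.0034,0.009,0,0],[0,0,0.0018,-0.0034,0.009,0,0],[0,0,0.0019,-0.0033,0.009,0,0],[0,0,0.0019,-0.0033,0.009,0,0],[0,0,0.002,-0.0033,0.009,0,0],[0,0,0.002,-0.0033,0.009,0,0],[0,0,0.002,-0.0033,0.009,0,0],[0,0,0.0021,-0.0032,0.009,0,0],[0,0,0.0021,-0.0032,0.009,0,0]]
  ]
}}

```text
clock: 24.7
position: [550.9, -10.2, 254.7]
ee_rot: [-0.633, 0.747, -0.154, 0.131]
contact_force: [2.7, -0.3, -1.9]
gripper_width: 11.8
```

```bash
python3 -c "
from arc import *
est(); go(50,3)
im,d=arm.get_image('scene'); save('s11',im); np.savez('s11.npz',im=im,d=d)
im,d=arm.get_image('top'); save('t11',im); np.savez('t11.npz',im=im,d=d)
im,d=arm.get_image('wrist'); save('w11',im); np.savez('w11.npz',im=im,d=d,p=0)
est()
"
```

```text
24.7 j [ 0.395  0.002 -0.517  0.321 -0.726 -0.766] p [550.887 -10.247 254.716] F [ 2.711 -0.288 -1.885] w 11.761318426126348
lid est 46.65841560555179 radius 223.82254579779254 lat -0.05743450994489598 tilt 23.362642905744508
[540.0606   -8.49561 259.60817]
rows 3 d [ 0.00002  0.00268 -0.00297] w [0.00953 0.00088 0.00068] deg/row 0.55 mm/row 4.0
24.85 j [ 0.395  0.002 -0.516  0.32  -0.727 -0.765] p [550.744 -10.195 254.837] F [ 2.212 -0.561 -1.102] w 11.752848450431571
lid est 46.70129848739522 radius 223.88285106461257 lat -0.04178049610667343 tilt 23.32639121531495
```

View pics/s11.png

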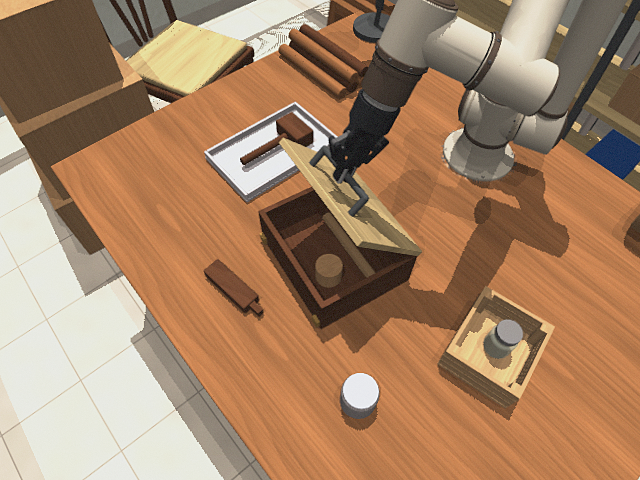

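View pics/w11.png

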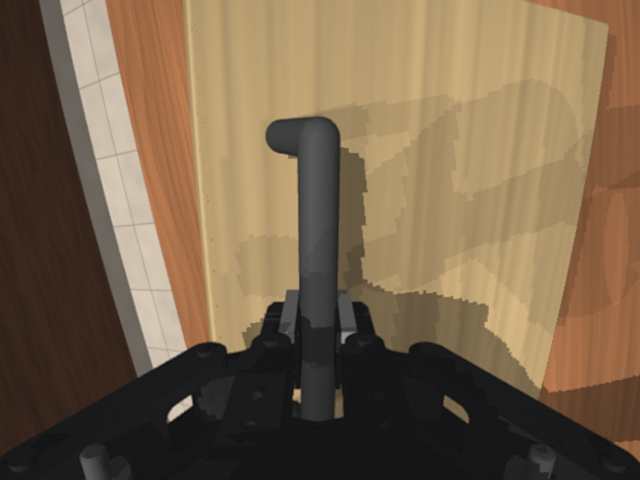

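View pics/t11.png

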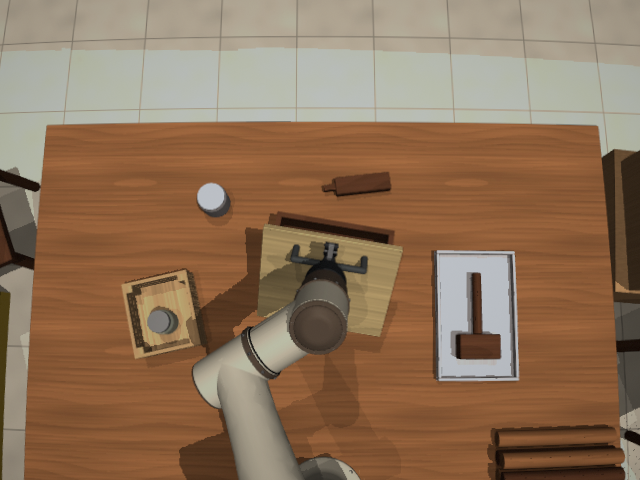

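The lid is up near 47° with the bar held, and nothing else has moved. I'll measure the lid plane from depth.

```bash
cat > lid.py <<'E'
from arc import *
def lidangle(c,d,box,im=None):
    u0,v0,u1,v1=box
    uu,vv=np.meshgrid(np.arange(u0,u1,4),np.arange(v0,v1,4))
    P=np.array([at_d(c,u,v,d[v,u]) for u,v in zip(uu.ravel(),vv.ravel()) if d[v,u]>0])
    for _ in range(5):
        m=P.mean(0); n=np.linalg.svd(P-m)[2][2]; n*=np.sign(n[2]); r=abs((P-m)@n); P=P[r<max(3*np.median(r),1)] 
    # tilt: normal = (-sin a, cos a) in xl,zl
    a=np.degrees(np.arctan2(-n@xl,n@zl)); 
    x,z=(m-H)@xl,(m-H)@zl
    print('angle by normal',a.round(2),'lat comp',(n@yl).round(3),'n',len(P),'rms',r.std().round(2),'offset from hinge (exp 15):',((m-H)@n).round(2))
    return P
E
python3 -c "
from lid import *
s=arm.read_state()
lidangle(cam('wrist',s),np.load('w11.npz')['d'],(360,50,570,230))
lidangle(cam('top'),np.load('t11.npz')['d'],(358,275,382,325))
lidangle(cam('top'),np.load('t11.npz')['d'],(266,240,288,300))
lidangle(cam('scene'),np.load('s11.npz')['d'],(365,205,395,240))
lidangle(cam('top'),np.load('top0.npz')['d'],(270,240,370,255))
"
```

```text
angle by normal 46.26 lat comp -0.001 n 2235 rms 0.26 offset from hinge (exp 15): 14.69
angle by normal 46.68 lat comp -0.008 n 74 rms 0.91 offset from hinge (exp 15): 16.18
angle by normal 46.25 lat comp 0.008 n 87 rms 0.82 offset from hinge (exp 15): 17.02
angle by normal 46.17 lat comp 0.001 n 61 rms 0.22 offset from hinge (exp 15): 14.47
angle by normal 2.65 lat comp -0.002 n 91 rms 1.16 offset from hinge (exp 15): 6.46
```

Emit:
{"api": "drive_tool", "payload": {
  "moves": [
    [[0,0,0.0021,-0.003,0.009,0,0],[0,0,0.0022,-0.003,0.009,0,0],[0,0,0.0022,-0.0028,0.009,0,0]]
  ]
}}

```text
clock: 25.15
position: [541.8, -8.7, 261.0]
ee_rot: [-0.631, 0.745, -0.165, 0.14]
contact_force: [3.1, -0.8, -1.4]
gripper_width: 12.1
```

```bash
python3 -c "
from lid import *
s=arm.read_state(); est()
im,d=arm.get_image('wrist')
lidangle(cam('wrist',s),d,(360,50,570,230))
im,d=arm.get_image('scene'); lidangle(cam('scene'),d,(365,205,395,240))
est()"
```

```text
25.15 j [ 0.414 -0.033 -0.56   0.364 -0.705 -0.818] p [541.801  -8.717 261.013] F [ 3.08  -0.833 -1.36 ] w 12.13663566007988
lid est 49.75322363982283 radius 223.94137797562956 lat -0.04794972439546086 tilt 25.012664110321275
angle by normal 49.26 lat comp -0.0 n 2250 rms 0.25 offset from hinge (exp 15): 14.78
angle by normal 49.37 lat comp -0.001 n 62 rms 0.2 offset from hinge (exp 15): 14.34
25.25 j [ 0.414 -0.034 -0.56   0.363 -0.705 -0.818] p [541.506  -8.612 261.2  ] F [ 3.096 -1.918 -1.034] w 11.99992594028793
lid est 49.846582991798584 radius 223.96900179701268 lat -0.030352964187404265 tilt 25.0211773149584
```

Emit:
{"api": "drive_tool", "payload": {
  "moves": [
    [[0,0,0.0008,-0.001,0.003,0,0],[0,0,0.0006,-0.0008,0.003,0,0]]
  ]
}}

```text
clock: 25.45
position: [539.5, -8.3, 262.5]
ee_rot: [-0.63, 0.744, -0.167, 0.143]
contact_force: [4.3, -0.4, -2.8]
gripper_width: 11.9
```

```bash
python3 -c "
from lid import *
for i in range(2):
  s=arm.read_state(); est()
  im,d=arm.get_image('wrist')
  lidangle(cam('wrist',s),d,(360,50,570,230))
  im,d=arm.get_image('scene'); lidangle(cam('scene'),d,(365,205,395,240))
save('s12',im)
est()"
```

```text
25.45 j [ 0.419 -0.042 -0.57   0.374 -0.7   -0.83 ] p [539.515  -8.254 262.499] F [ 4.314 -0.365 -2.762] w 11.894274761815973
lid est 50.51851228407461 radius 223.98924894039172 lat -0.015632831558731655 tilt 25.408528234213673
angle by normal 50.08 lat comp -0.0 n 2217 rms 0.24 offset from hinge (exp 15): 14.67
angle by normal 50.03 lat comp 0.002 n 60 rms 0.23 offset from hinge (exp 15): 14.6
25.55 j [ 0.419 -0.042 -0.57   0.374 -0.7   -0.83 ] p [539.488  -8.26  262.508] F [ 3.589 -1.797 -1.715] w 11.588916915254506
lid est 50.52468369491212 radius 223.98965035782513 lat -0.025293164415378964 tilt 25.40397036027784
angle by normal 50.06 lat comp 0.0 n 2223 rms 0.24 offset from hinge (exp 15): 14.68
angle by normal 50.02 lat comp 0.001 n 61 rms 0.17 offset from hinge (exp 15): 14.45
25.65 j [ 0.419 -0.042 -0.569  0.373 -0.7   -0.83 ] p [539.552  -8.309 262.435] F [ 2.979 -1.693 -1.183] w 12.027343295261554
lid est 50.497324675981446 radius 223.9674918420996 lat -0.052478887526288535 tilt 25.38548137470427
```

View pics/s12.png

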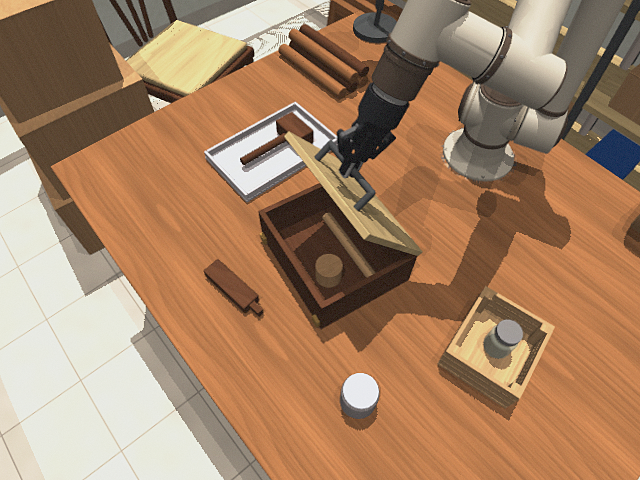

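The lid measures 50.0–50.1° from two cameras and is steady in the grip. The mallet is in the tray, and the jar, tin and offcut have not moved. I'm handing in.

```bash
python3 -c "
from bench import arm
print(arm.job_done())"
```

```text
the job is handed in; nothing more can be done
None
```

The mallet is lying flat in the tool tray, and the lid is up at 50° with the arm still holding it by the bar. I handed the job in at about 25.7 s of the 61 s allowed.

- **Mallet:** I lifted it by the handle and lowered it until the force reading showed it resting on the tray floor, then let go. The wrist and top pictures afterwards show it flat and centred, clear of the tray walls.
- **Lid:** Depth readings from the wrist and scene cameras gave 50.0–50.1°, steady over the last readings. The estimate from the arm's own pose read 50.5°; I trusted the cameras. The lid was in the grip the whole way up, and the wrist force stayed at about 6 N or less at every reading.
- **Jar, tin and rail offcut:** They look unmoved in the before and after pictures.

**What disagreed:** the reported tool point sits about 39 mm beyond the real fingertips. Because of that, the first grasp closed in the air above the mallet handle and touched nothing. I measured the offset from depth and used it for the rest of the job. The top and wrist cameras also differed by about 3–4 mm in x, so I centred the bar grasp from the wrist view.

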